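Put the rework nozzles back on their rack by size

TASK

Put the four hot-air nozzles back on the nozzle rack in order of hood size, one over each peg, the smallest at the end whose label shows the small square and the largest at the other end. One nozzle is still in the dock: slide it out of the open end before you lift it. Lower each one on to the rack so that it stands upright and about centred on its peg; don't drop them or knock them over, and let go of them all.

Things in the scene. Friction and masses are not known exactly. Their poses are not given: they have to be found in the camera images.
- nozzle_28_mid (a point): Smallest steel hot-air nozzle, mouth down: open-bottomed square hood 28 x 28 mm (24 inside), 26 tall, flat top; round neck 20 mm across rises from its middle to 80 mm (same on all four). 40-180 g. Grip the neck 60 to 75 mm above the foot, fingertips above the hood. Point: on the axis, 40 mm above the foot; z up, x, y square to the hood.
- nozzle_38_mid (a point): Second smallest steel hot-air nozzle, mouth down: open-bottomed square hood 38 x 38 mm (34 inside), 26 tall, flat top; round neck 20 mm across rises from its middle to 80 mm (same on all four). 40-180 g. Grip the neck 60 to 75 mm above the foot, fingertips above the hood. Point: on the axis, 40 mm above the foot; z up, x, y square to the hood.
- nozzle_48_mid (a point): Second largest steel hot-air nozzle, mouth down: open-bottomed square hood 48 x 48 mm (44 inside), 26 tall, flat top; round neck 20 mm across rises from its middle to 80 mm (same on all four). 40-180 g. Grip the neck 60 to 75 mm above the foot, fingertips above the hood. Point: on the axis, 40 mm above the foot; z up, x, y square to the hood. Starts captive in the dock (fingertips above its lips).
- nozzle_58_mid (a point): Largest steel hot-air nozzle, mouth down: open-bottomed square hood 58 x 58 mm (54 inside), 26 tall, flat top; round neck 20 mm across rises from its middle to 80 mm (same on all four). 40-180 g. Grip the neck 60 to 75 mm above the foot, fingertips above the hood. Point: on the axis, 40 mm above the foot; z up, x, y square to the hood.
- peg_1: Brass peg, 10 mm across, 14 tall, the end of the row at the rack's -y end; one of four, 80 mm apart in a row on the nozzle rack, a fixed dark bar 74 x 440 mm, its top 10 mm above the bench. A nozzle goes over the peg, its hood standing on the bar. Origin: the peg's foot, on the bar's top; y along the row from peg_1 to peg_4, x across the bar, z up.
- peg_2: Brass peg, 10 mm across, 14 tall, next to peg_1; one of four, 80 mm apart in a row on the nozzle rack, a fixed dark bar 74 x 440 mm, its top 10 mm above the bench. A nozzle goes over the peg, its hood standing on the bar. Origin: the peg's foot, on the bar's top; y along the row from peg_1 to peg_4, x across the bar, z up.
- peg_3: Brass peg, 10 mm across, 14 tall, next to peg_4; one of four, 80 mm apart in a row on the nozzle rack, a fixed dark bar 74 x 440 mm, its top 10 mm above the bench. A nozzle goes over the peg, its hood standing on the bar. Origin: the peg's foot, on the bar's top; y along the row from peg_1 to peg_4, x across the bar, z up.
- peg_4: Brass peg, 10 mm across, 14 tall, the end of the row at the rack's +y end; one of four, 80 mm apart in a row on the nozzle rack, a fixed dark bar 74 x 440 mm, its top 10 mm above the bench. A nozzle goes over the peg, its hood standing on the bar. Origin: the peg's foot, on the bar's top; y along the row from peg_1 to peg_4, x across the bar, z up.
- label_small: White label 50 x 36 x 2 mm with a SMALL black square (10 mm), on one end of the rack's top, 75 mm beyond the end peg: this end is for the smallest nozzle. It may be at either end; the label at the other end has a large square (30 mm). Origin: centre of its underside.
- dock: Fixed aluminium T-slot dock, left or right on the bench. Origin on the bench under the slot's middle line; x along the slot, open end to -x (robot side). Floor 5 mm up, apron to x=-105 mm. Channel x=-25 to 39, 54 wide; lips over it, 35 to 40 mm above the bench, leave a 30 mm slot for the neck. The nozzle starts at about x=+8; slide it level to x=-55 or beyond, clear of the lips, then lift.
Not all that is in view belongs to the job. Leave any orange or yellow look-alike of the part that bears nozzle_48_mid alone.

How it is judged:
By the outcome, as a careful person would: the job done as asked, in the order asked, and still so for the second after the job is handed in, with the robot touching nothing.
It also fails if it takes over 112 s, if anything falls off the work surface, if the arm or the gripper's body presses on something with over 40 N, if the wrist force passes 120 N, or if a joint passes its speed limit or range.

ROBOT

A 6-joint arm with a two-finger parallel gripper is mounted at the origin on the work surface. World frame = base frame: x ahead of the robot, y to its left, z up, the work surface at z = 0. Lengths are in m, angles in rad, forces in N, time in s.
With the tool pointing down it reaches from about 0.3 to 0.75 m from the base axis. Payload 8.5 kg.
Tool frame: the origin (TCP) lies between the finger pads; the fingertips stand 17 mm ahead of it and the grasp point (between the pads) lies 2 mm behind it; z points along the fingers, y is the direction in which the jaws open and shut (so a half turn about z gives the same grasp; the last joint's range is limited). The gripper opens to 85 mm and grips with 20 to 120 N. Pads are 22 mm wide; open, the fingers measure 114 mm over their backs; the gripper's body (76 mm by 85 mm) begins 54 mm behind the grasp point. The pads swing forward as they close: fully open they stand 13 mm farther back than shut.
Start: joints at [-1.389, 0.381, 1.297, -0, 1.464, -0.215], TCP at [0.213, -0.507, 0.22] pointing down, gripper open.
Joint ranges: [-3.11, 3.11], [-0.89, 2.33], [0.22, 2.48], [-1.42, 4.56], [0.17, 2.85], [-2.88, 2.88]. Speed limits (rad/s): [2.39, 2.39, 3.14, 3.14, 3.14, 3.14].

INTERFACE

Orientations are given as a unit quaternion [w, x, y, z].
In Python, from station import readout, imaging, job gives the robot as it stands. The module is installed in compiled form; this text tells all that it offers.
- The arm moves only by the shell command python3 -m pendant 'ROWS'. ROWS is JSON, a list of rows, each a list of 5 numbers: the opening, from 0 (shut) to 1 (fully open), then the shift along the tool's x, y, z in mm, then the turn about the tool's z in rad. A call has 1 to 20 rows; each row is the pose to reach, as a shift and turn from the pose commanded when the call began, along the tool's axes at that moment; what a row does not reach only later rows make up. A row lasts 1/8 s, in which the tool goes at most 62.5 mm and 10.7 degrees, less where a joint would pass 70% of its speed; a pose out of reach is approached as far as the arm can. A call with a gripper value outside its range is refused whole. The fingers move at their own pace and stop on an object; the grip force is fixed at half the most. Time passes only in rows, so rows that repeat a pose let the fingers close. It gives the time, the measured TCP pose, the force and the opening at its end, in the units of the state.
- readout.observe(): the state, without advancing time (a new reading comes with each control period).
- imaging.get_image(name): name is "scene" or "top"; returns the picture (480x640x3 uint8, red, green, blue); there is no depth.
- imaging.camera_info(name): a dict with "K" (3x3 intrinsics, pixels), "dist_coeffs" ([k1, k2, p1, p2, k3] as OpenCV has them; the pictures are not rectified), "R" (3x3) and "t" (3): a world point X has camera coordinates R X + t. Camera axes: x right, y down, z forward; pixel columns grow to the right and rows downward; lengths in m; the calibration is good to about 2 mm. A picture is of the moment at which its call begins. camera_info takes no time and is no camera call.
- job.close_job(): hands the job in, once; it reports no verdict.
The state is a dict: "t": time; "joint_pos": joint angles; "joint_vel": joint speeds; "joint_torque": joint torques, N m; "tool_pos": TCP position; "ee_rot": TCP orientation; "wrist_force": force on the tool from outside, world axes, zero at the start; "wrist_torque": the same for the moment, N m; "finger_gap": finger opening in m.
Only numpy, scipy, OpenCV 4.12 (cv2) and the standard library are available. Lean on these libraries where they do the work, as an engineer would, in place of code of your own. Each camera call takes 0.05 s, during which the arm holds its last target.

## Working session

There is one attempt and no reset: what is moved stays moved. The work goes in short steps, Python scripts to look and compute and a shell command to move; the robot and the scene stay as the last step left them, time stands still between calls to the robot, and variables do not carry over. Pictures are saved under pics/ and viewed, and the job is handed in when it is done.

```bash
mkdir -p pics; python3 - <<'E'
from station import readout, imaging, job
import cv2
for n in ("scene","top"):
    im=imaging.get_image(n); cv2.imwrite(f"pics/{n}0.png",im[:,:,::-1])
    c=imaging.camera_info(n); print(n,c)
print(readout.observe())
E
```

```text
scene {'K': array([[538.70848054,   0.        , 318.58809814],
       [  0.        , 538.70848054, 240.88661485],
       [  0.        ,   0.        ,   1.        ]]), 'dist_coeffs': array([-0.07059127,  0.        ,  0.        ,  0.        ,  0.        ]), 'R': array([[ 0.59069676,  0.80686555,  0.00673203],
       [ 0.55165616, -0.39774418, -0.7331269 ],
       [-0.58885722,  0.43676945, -0.68005855]]), 't': array([-0.39506712, -0.22378525,  1.88032818])}
top {'K': array([[578.08134707,   0.        , 324.76912516],
       [  0.        , 578.08134707, 241.69416901],
       [  0.        ,   0.        ,   1.        ]]), 'dist_coeffs': array([0.00040943, 0.        , 0.        , 0.        , 0.        ]), 'R': array([[ 0.00360531, -0.99991845,  0.01225142],
       [-0.98794021, -0.00545806, -0.15473961],
       [ 0.15479386, -0.01154579, -0.98787932]]), 't': array([0.08412215, 0.56379094, 1.28866968])}
{'t': 0.1, 'joint_pos': array([-1.38930090e+00,  3.81160929e-01,  1.29813701e+00, -2.80814286e-06,
        1.46361561e+00, -2.15310867e-01]), 'joint_vel': array([ 0.00103372, -0.00186464, -0.00261109,  0.00127264, -0.00024794,
       -0.00108899]), 'joint_torque': array([ 4.80629067e-03, -4.49220443e+01, -2.31656921e+01, -1.33265248e-04,
        3.67221655e-03,  3.18152118e-07]), 'tool_pos': array([ 0.21250334, -0.50699928,  0.21957236]), 'ee_rot': array([-6.60373880e-04,  9.80382331e-01,  1.97104159e-01,  9.77036759e-06]), 'wrist_force': array([0.14885168, 0.41635527, 0.90820529]), 'wrist_torque': array([0.0142494 , 0.0063673 , 0.01708567]), 'finger_gap': 0.08533749524143383}
```

View pics/scene0.png

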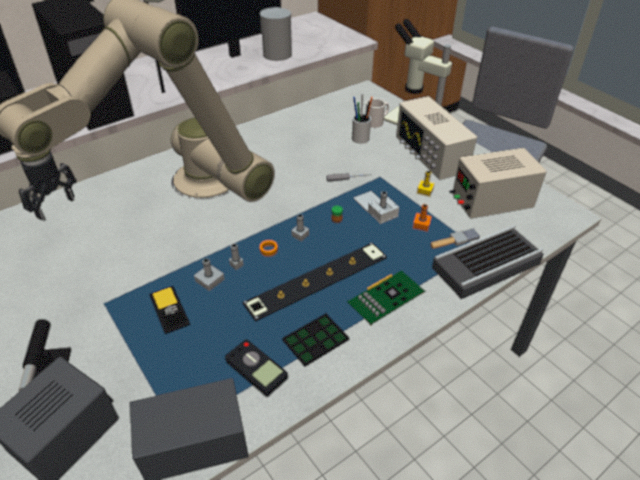

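View pics/top0.png

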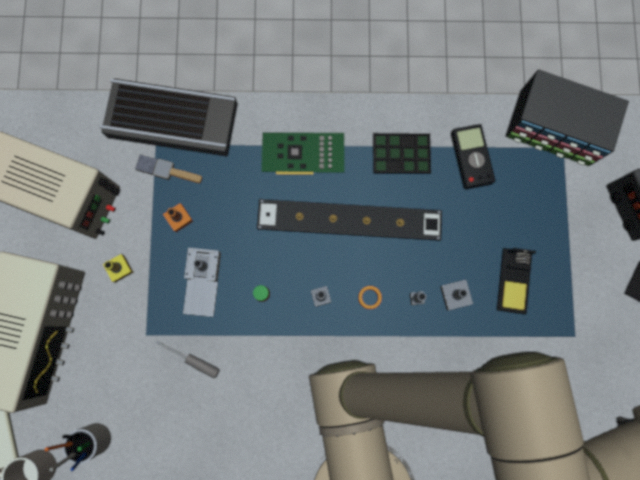

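The top view shows the rack from (260,214) to (440,222), with the small-square label at the left (268,214), which is the +y end. There are nozzles at about (321,296), (418,297) and (458,294), and the docked one is at (201,266). I'll enlarge these for pixel readings.

```bash
python3 - <<'E'
import cv2
t=cv2.imread("pics/top0.png"); s=cv2.imread("pics/scene0.png")
def crop(im,x,y,w,h,f,n):
    c=cv2.resize(im[y:y+h,x:x+w],None,fx=f,fy=f,interpolation=cv2.INTER_CUBIC)
    for i in range(0,w,10): cv2.putText(c,str(x+i),(i*f,8),0,0.3,(0,255,255),1); cv2.line(c,(i*f,10),(i*f,14),(0,255,255),1)
    for i in range(0,h,10): cv2.putText(c,str(y+i),(0,i*f+4),0,0.3,(0,255,255),1)
    cv2.imwrite("pics/"+n,c)
crop(t,300,270,180,50,4,"c_t1.png")
crop(t,170,235,90,90,6,"c_t2.png")
crop(t,250,190,200,60,4,"c_t3.png")
crop(s,190,205,130,85,6,"c_s1.png")
crop(s,345,180,100,60,8,"c_s2.png")
crop(s,240,235,150,90,5,"c_s3.png")
E
```

```text
(no output)
```

View pics/c_t1.png

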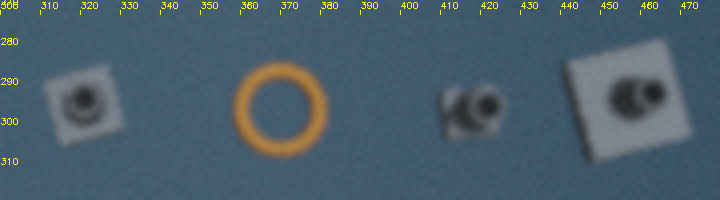

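View pics/c_t2.png

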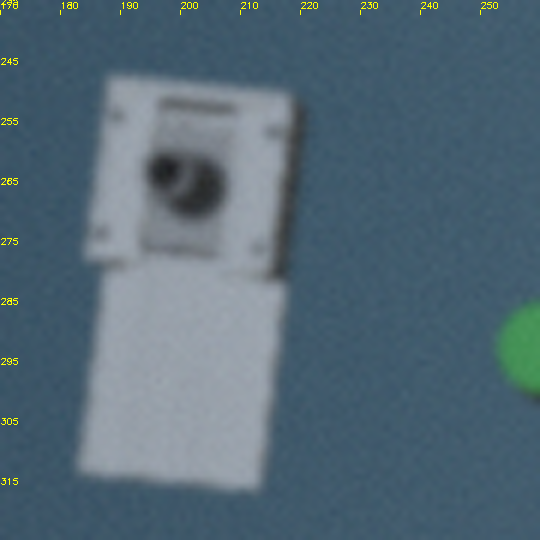

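View pics/c_t3.png

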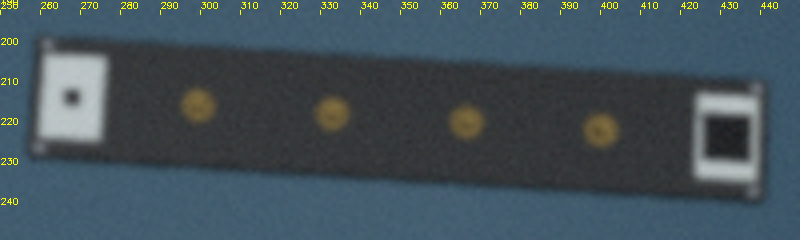

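View pics/c_s1.png

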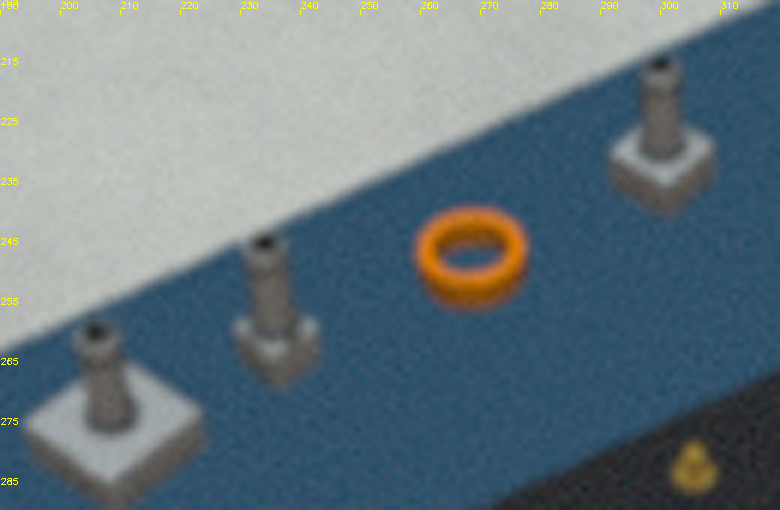

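View pics/c_s2.png

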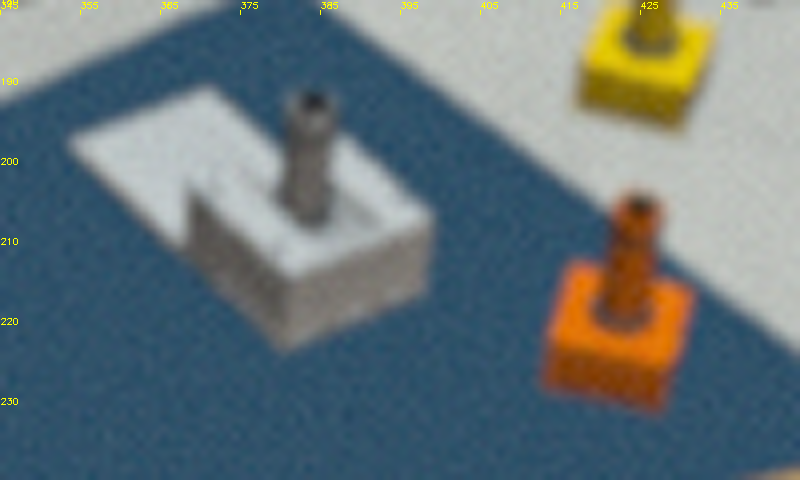

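View pics/c_s3.png

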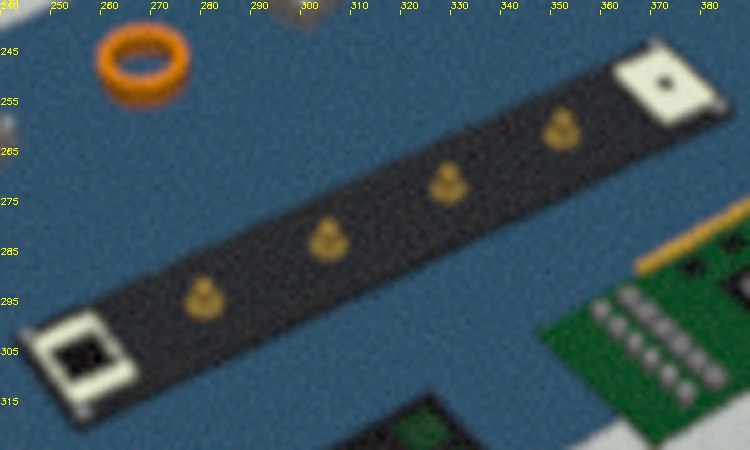

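The crops show neck tops (top view) at 38:(320.9,294.1), 28:(421.6,295.9), 58:(462.9,292.9) and 48 in dock:(196.8,263.1). The four pegs run (299,216) to (400,222). I'll triangulate with the scene view.

```bash
cat > h.py <<'E'
import numpy as np, cv2
from station import imaging
C={n:imaging.camera_info(n) for n in("scene","top")}
def norm(n,p): return cv2.undistortPoints(np.array([[p]],float),C[n]['K'],C[n]['dist_coeffs'])[0,0]
def tri(pt,ps):
    P=[np.c_[C[n]['R'],C[n]['t']] for n in("top","scene")]
    X=cv2.triangulatePoints(P[0],P[1],norm("top",pt).reshape(2,1),norm("scene",ps).reshape(2,1))[:,0]
    return X[:3]/X[3]
def plane(n,p,z):
    R,t=C[n]['R'],C[n]['t']; d=R.T@np.r_[norm(n,p),1]; c=-R.T@t
    return c+d*(z-c[2])/d[2]
def proj(n,X): return cv2.projectPoints(np.array([X],float),cv2.Rodrigues(C[n]['R'])[0],C[n]['t'],C[n]['K'],C[n]['dist_coeffs'])[0].ravel()
E
python3 - <<'E'
from h import *
np.set_printoptions(precision=4,suppress=True)
N={'38':((320.9,294.1),(299.4,215.4)),'28':((421.6,295.9),(233.8,245.1)),'58':((462.9,292.9),(205.6,260.1)),'48':((196.8,263.1),(383.7,192.4))}
for k,(a,b) in N.items(): 
    z=.085 if k=='48' else .08
    print(k,tri(a,b),plane('top',a,z),plane('scene',b,z))
T=[(198,106),(333,114),(467,123),(600,131)];S=[(562,117),(448,172),(328,227),(204,288)]
for i,(a,b) in enumerate(zip(T,S)):
    a=(a[0]/4+249.6,a[1]/4+189.6);b=(b[0]/5+239.6,b[1]/5+234.6)
    print('peg',4-i,tri(a,b),plane('top',a,.02),plane('scene',b,.022))
# hood yaw from top crop corners (top face z=.026)
def poly(pts,f,x0,y0,z):
    P=np.array([plane('top',(x/f+x0-.4,y/f+y0-.4),z) for x,y in pts])
    e=np.roll(P,-1,0)-P
    print(P.mean(0),[round(float(np.hypot(*v[:2])*1000),1) for v in e],np.degrees(np.arctan2(e[:,1],e[:,0]))%90)
poly([(45,82),(108,66),(123,127),(62,145)],4,300,270,.026)
poly([(443,90),(495,86),(503,130),(449,137)],4,300,270,.026)
poly([(571,62),(664,40),(691,136),(597,160)],4,300,270,.026)
# dock apron edges
poly([(105,278),(287,283),(262,490),(79,473)],6,170,235,.005)
poly([(108,75),(296,93),(277,280),(84,260)],6,170,235,.04)
E
```

```text
38 [0.4406 0.0953 0.0785] [0.4405 0.0952 0.08  ] [0.4422 0.0943 0.08  ]
28 [ 0.4378 -0.1278  0.0773] [ 0.4375 -0.1275  0.08  ] [ 0.4406 -0.1287  0.08  ]
58 [ 0.4447 -0.22    0.0771] [ 0.4445 -0.2194  0.08  ] [ 0.4477 -0.221   0.08  ]
48 [0.5076 0.3705 0.0831] [0.5074 0.3701 0.085 ] [0.5093 0.3687 0.085 ]
peg 4 [0.6286 0.1481 0.0195] [0.6279 0.1472 0.02  ] [0.6309 0.1474 0.022 ]
peg 3 [0.6244 0.0684 0.0185] [0.6235 0.0675 0.02  ] [0.6277 0.0672 0.022 ]
peg 2 [ 0.6194 -0.0111  0.0183] [ 0.6186 -0.0116  0.02  ] [ 0.6226 -0.0124  0.022 ]
peg 1 [ 0.6153 -0.0904  0.0159] [ 0.6143 -0.0901  0.02  ] [ 0.6202 -0.0929  0.022 ]
[0.44   0.0953 0.026 ] [37.5, 36.1, 36.5, 37.4] [14.5074 13.9977 16.6102 15.5201]
[ 0.4377 -0.1282  0.026 ] [30.2, 25.6, 31.5, 27.1] [4.6315 9.0724 7.5578 6.208 ]
[ 0.4446 -0.2199  0.026 ] [55.9, 57.0, 56.4, 57.8] [13.4482 13.908  14.3218 13.3959]
[0.435  0.3761 0.005 ] [70.9, 80.5, 71.1, 75.8] [88.6885 84.9699 84.9607 84.7248]
[0.5106 0.3688 0.04  ] [72.4, 72.0, 73.8, 71.4] [84.785  86.0826 84.3461 84.9873]
```

```bash
cat >> h.py <<'E'
from station import readout
from scipy.spatial.transform import Rotation as Ro
def st():
    o=readout.observe(); q=o['ee_rot']; R=Ro.from_quat([q[1],q[2],q[3],q[0]]).as_matrix()
    th=np.degrees(np.arctan2(R[1,0],R[0,0]))
    print('t',round(o['t'],2),'tcp',np.round(o['tool_pos']*1000,1),'th',round(th,2),'gap',round(o['finger_gap']*1000,1),'F',np.round(o['wrist_force'],1))
    return o['tool_pos'],R,th
def go(x,y,z,th):
    p,R,t0=st(); d=R.T@(np.array([x,y,z])-p)*1000
    print('target',x,y,z,th,'-> shift',np.round(d,1),'turn',round(float(-np.radians(th-t0)),3))
E
python3 -c "
from h import *
go(.4377,-.128,.13,97)"
```

```text
t 0.1 tcp [ 212.5 -507.   219.6] th 22.74 gap 85.3 F [0.1 0.4 0.9]
target 0.4377 -0.128 0.13 97 -> shift [ 354.1 -262.4   90. ] turn -1.296
```

```bash
python3 -m pendant '[[1,44,-33,0,-0.17],[1,88,-66,0,-0.34],[1,133,-98,0,-0.51],[1,177,-131,0,-0.68],[1,221,-164,0,-0.85],[1,265,-197,0,-1.02],[1,310,-230,20,-1.19],[1,340,-252,50,-1.296],[1,354,-262.4,80,-1.296],[1,354,-262.4,90,-1.296],[1,354,-262.4,90,-1.296],[1,354,-262.4,90,-1.296]]'; python3 - <<'E'
from h import *
for n in("scene","top"):
    im=imaging.get_image(n)[:,:,::-1]; cv2.imwrite(f"pics/{n}1.png",im)
    if n=="scene": cv2.imwrite("pics/s1c.png",cv2.resize(im[180:310,170:330],None,fx=5,fy=4.5))
go(.4377,-.128,.064,97)
E
```

```text
t: 1.6
tool_pos: [0.4379, -0.1294, 0.131]
ee_rot: [0.001, 0.663, 0.748, 0.0]
wrist_force: [0.2, 0.7, -0.6]
finger_gap: 0.0854
t 1.7 tcp [ 437.8 -129.2  131. ] th 96.93 gap 85.0 F [-0.  -0.1 -0.4]
target 0.4377 -0.128 0.064 97 -> shift [ 1.3 -0.  67. ] turn -0.001
```

View pics/s1c.png

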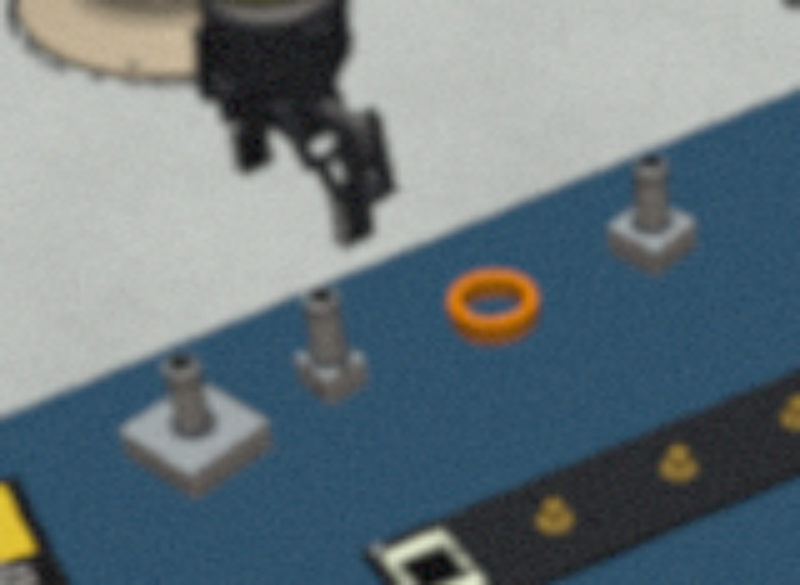

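View pics/top1.png

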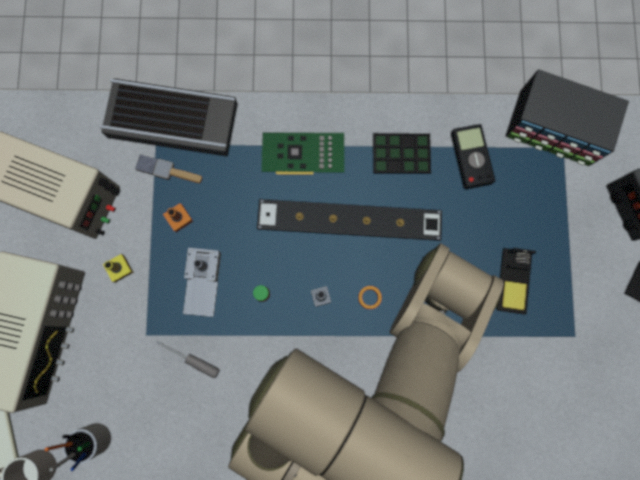

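```bash
python3 -c "
from h import *
for x in(-.045,0,.045): print(proj('scene',(.4378+x,-.129,.122)))"
python3 -m pendant '[[1,1.3,0,20,0],[1,1.3,0,45,0],[1,1.3,0,60,0],[1,1.3,0,67,0],[1,1.3,0,67,0],[0,1.3,0,67,0],[0,1.3,0,67,0],[0,1.3,0,67,0],[0,1.3,0,67,0],[0,1.3,0,67,0],[0,1.3,0,67,0]]'
```

```text
[223.77747384 224.78475498]
[231.68119407 233.49006983]
[239.8848632  242.51939027]
t: 3.08
tool_pos: [0.4377, -0.1272, 0.0635]
ee_rot: [0.0, 0.663, 0.749, 0.0]
wrist_force: [-1.0, 1.0, 4.8]
finger_gap: 0.0157
```

```bash
python3 -m pendant '[[0,0,0,0,0],[0,0,0,0,0],[0,0,0,0,0]]'; python3 - <<'E'
from h import *
im=imaging.get_image("scene")[:,:,::-1]; cv2.imwrite("pics/s2c.png",cv2.resize(im[180:310,170:330],None,fx=5,fy=4.5))
st()
E
```

```text
t: 3.45
tool_pos: [0.4377, -0.1272, 0.0636]
ee_rot: [0.0, 0.663, 0.749, 0.0]
wrist_force: [-1.3, 1.0, 5.3]
finger_gap: 0.0158
t 3.5 tcp [ 437.7 -127.2   63.5] th 97.0 gap 15.5 F [-0.6  0.4  5.7]
```

View pics/s2c.png

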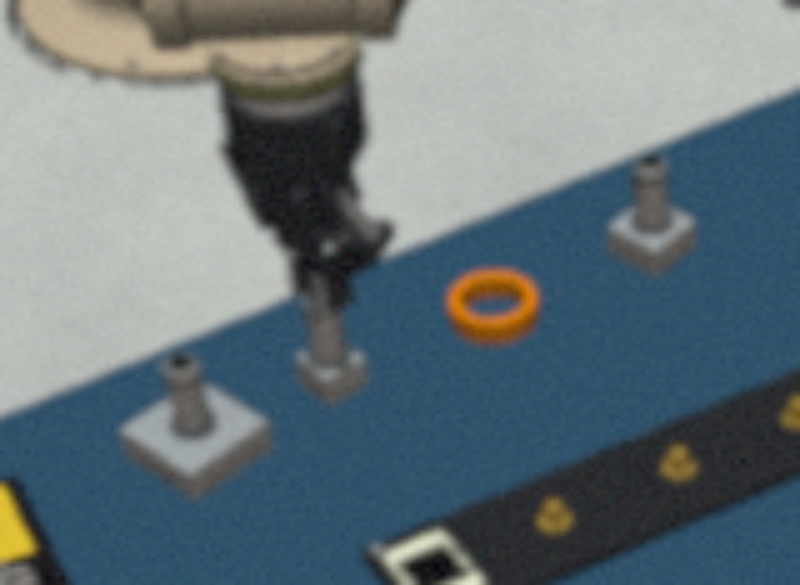

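```bash
python3 -m pendant '[[0,0,0,-10,0],[0,0,0,-35,0],[0,0,0,-70,0],[0,0,0,-105,0],[0,0,0,-130,0],[0,0,0,-136,0],[0,0,0,-136,0]]'; python3 - <<'E'
from h import *
im=imaging.get_image("scene")[:,:,::-1]; cv2.imwrite("pics/s3c.png",cv2.resize(im[120:310,170:330],None,fx=4,fy=3))
go(.629,.1473,.2,86.8)
go(.629,.1473,.100,86.8)
E
```

```text
t: 4.38
tool_pos: [0.4372, -0.127, 0.1988]
ee_rot: [-0.0, 0.663, 0.749, -0.0]
wrist_force: [-0.1, 0.9, -1.7]
finger_gap: 0.0158
t 4.42 tcp [ 437.1 -126.9  198.3] th 96.99 gap 15.5 F [-1.   0.4 -0.6]
target 0.629 0.1473 0.2 86.8 -> shift [248.8 223.9  -1.7] turn 0.178
t 4.42 tcp [ 437.1 -126.9  198.3] th 96.99 gap 15.5 F [-1.   0.4 -0.6]
target 0.629 0.1473 0.1 86.8 -> shift [248.7 224.   98.3] turn 0.178
```

View pics/s3c.png

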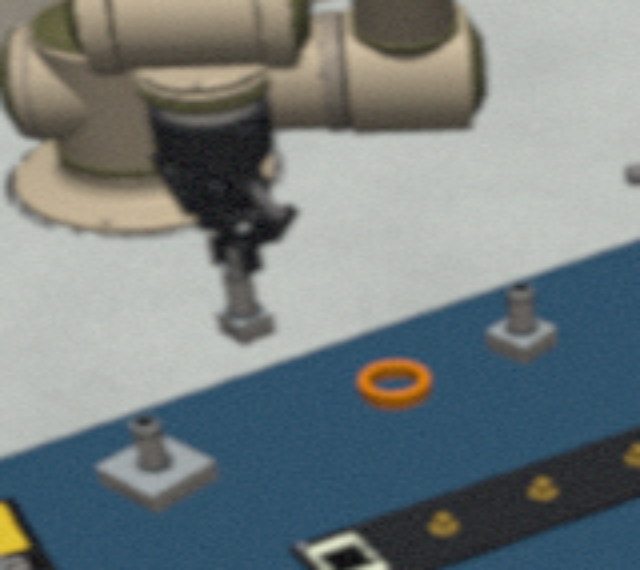

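The nozzle is lifted at crop (245,320), upright and held. Carrying it to peg_4.

```bash
python3 -m pendant '[[0,20,18,0,0.03],[0,55,50,0,0.06],[0,92,83,0,0.09],[0,130,117,0,0.12],[0,168,151,0,0.15],[0,205,184,0,0.178],[0,232,209,0,0.178],[0,245,220,0,0.178],[0,248.8,224,0,0.178],[0,248.8,224,30,0.178],[0,248.8,224,60,0.178],[0,248.8,224,80,0.178],[0,248.8,224,92,0.178],[0,248.8,224,92,0.178],[0,248.8,224,92,0.178]]'; python3 - <<'E'
from h import *
im=imaging.get_image("scene")[:,:,::-1]; cv2.imwrite("pics/s4c.png",cv2.resize(im[190:310,240:400],None,fx=5,fy=5))
go(.629,.1473,.074,86.8)
E
```

```text
t: 6.3
tool_pos: [0.6299, 0.1469, 0.108]
ee_rot: [0.0, 0.727, 0.687, 0.001]
wrist_force: [0.7, -0.6, -0.2]
finger_gap: 0.0159
t 6.35 tcp [630.  147.  108.1] th 86.78 gap 16.0 F [ 1.2  0.2 -0.7]
target 0.629 0.1473 0.074 86.8 -> shift [ 0.2 -1.  34.1] turn -0.0
```

View pics/s4c.png

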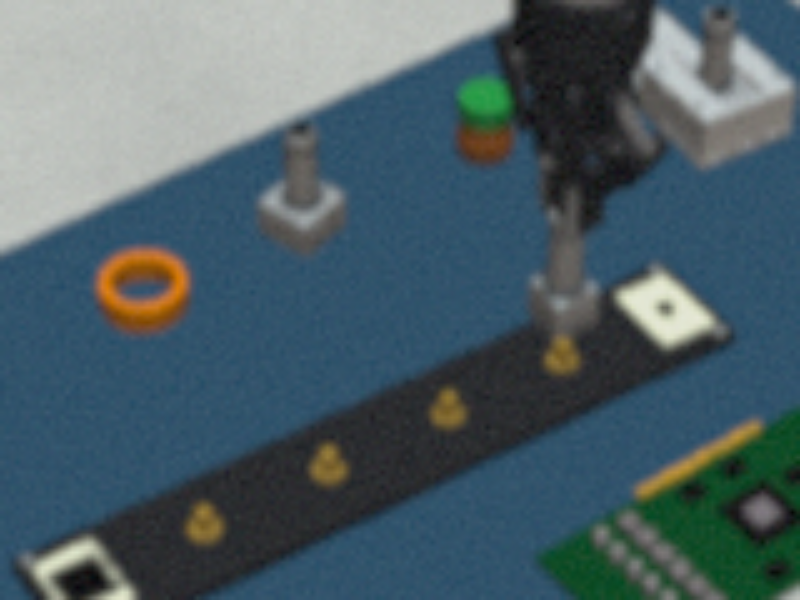

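```bash
python3 -m pendant '[[0,0.2,-1,10,0],[0,0.2,-1,20,0],[0,0.2,-1,28,0],[0,0.2,-1,32,0],[0,0.2,-1,33,0],[0,0.2,-1,33.5,0],[0,0.2,-1,33.5,0]]'
```

```text
t: 7.22
tool_pos: [0.6287, 0.1474, 0.0739]
ee_rot: [0.0, 0.727, 0.687, 0.0]
wrist_force: [-0.1, -0.1, -0.5]
finger_gap: 0.0155
```

```bash
python3 -m pendant '[[0,0,0,0.5,0],[0,0,0,1,0],[0,0,0,1,0]]';python3 -m pendant '[[0,0,0,0.5,0],[0,0,0,1,0],[0,0,0,1,0]]'
```

```text
t: 7.6
tool_pos: [0.6289, 0.1474, 0.0736]
ee_rot: [0.0, 0.727, 0.687, 0.001]
wrist_force: [-2.4, 0.3, 5.4]
finger_gap: 0.0157
t: 7.98
tool_pos: [0.6291, 0.1474, 0.0735]
ee_rot: [0.001, 0.727, 0.687, 0.001]
wrist_force: [-3.3, 0.6, 11.7]
finger_gap: 0.0159
```

```bash
python3 -m pendant '[[0,0,0,-1,0],[0.15,0,0,-1,0],[0.3,0,0,-1,0],[0.5,0,0,-1,0],[0.7,0,0,-1,0],[0.7,0,0,-1,0],[0.7,0,0,-10,0],[0.7,0,0,-40,0],[0.7,0,0,-80,0],[0.8,0,0,-110,0],[1,0,0,-126,0],[1,0,0,-126,0]]'; python3 - <<'E'
from h import *
go(.4408,.0953,.2,105)
E
```

```text
t: 9.48
tool_pos: [0.629, 0.1474, 0.1994]
ee_rot: [0.001, 0.727, 0.687, 0.001]
wrist_force: [0.4, 0.4, 0.3]
finger_gap: 0.0853
t 9.47 tcp [629.  147.4 199.4] th 86.8 gap 85.3 F [0.4 0.4 0.3]
target 0.4408 0.0953 0.2 105 -> shift [ -62.5 -185.    -1.2] turn -0.318
```

```bash
python3 -m pendant '[[1,-12,-37,0,-0.08],[1,-25,-74,0,-0.16],[1,-38,-111,0,-0.24],[1,-50,-148,0,-0.318],[1,-60,-176,20,-0.318],[1,-62.5,-185,50,-0.318],[1,-62.5,-185,70,-0.318],[1,-62.5,-185,70,-0.318]]'; python3 - <<'E'
from h import *
im=imaging.get_image("scene")[:,:,::-1]; cv2.imwrite("pics/s5c.png",cv2.resize(im[170:310,240:400],None,fx=5,fy=4.2))
go(.4408,.0953,.064,105)
E
```

```text
t: 10.48
tool_pos: [0.4393, 0.0953, 0.1264]
ee_rot: [-0.002, 0.609, 0.793, -0.001]
wrist_force: [0.7, -1.0, 1.0]
finger_gap: 0.0854
t 10.53 tcp [440.1  95.3 127.4] th 105.01 gap 85.2 F [-0.1 -0.6  0.7]
target 0.4408 0.0953 0.064 105 -> shift [-0.2  0.8 63.4] turn 0.0
```

View pics/s5c.png

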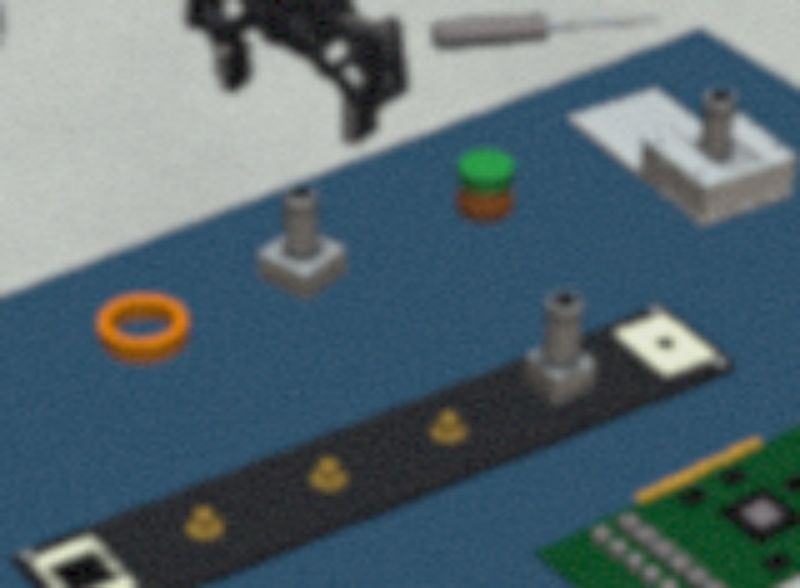

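The 28 nozzle stands upright on peg_4 at crop (562,350). Next, gripping the 38.

```bash
python3 -m pendant '[[1,0,0.7,20,0],[1,0,0.7,45,0],[1,0,0.7,58,0],[1,0,0.7,63.4,0],[1,0,0.7,63.4,0],[0,0,0.7,63.4,0],[0,0,0.7,63.4,0],[0,0,0.7,63.4,0],[0,0,0.7,63.4,0],[0,0,0.7,63.4,0],[0,0,0.7,63.4,0],[0,0,0.7,63.4,0],[0,0,0.7,53,0],[0,0,0.7,23,0],[0,0,0.7,-12,0],[0,0,0.7,-47,0],[0,0,0.7,-67,0],[0,0,0.7,-73,0],[0,0,0.7,-73,0]]'; python3 - <<'E'
from h import *
go(.6245,.0678,.2,86.8)
E
```

```text
t: 12.9
tool_pos: [0.4408, 0.0955, 0.2005]
ee_rot: [-0.0, 0.609, 0.793, -0.0]
wrist_force: [0.4, -1.1, -1.8]
finger_gap: 0.0152
t 12.9 tcp [440.8  95.5 200.5] th 105.01 gap 15.2 F [ 0.4 -1.1 -1.8]
target 0.6245 0.0678 0.2 86.8 -> shift [-74.3 170.3   0.4] turn 0.318
```

```bash
python3 -m pendant '[[0,-9,20,0,0.05],[0,-24,54,0,0.12],[0,-39,90,0,0.18],[0,-54,126,0,0.25],[0,-66,152,0,0.318],[0,-72,165,0,0.318],[0,-74.3,170.3,0,0.318],[0,-74.3,170.3,30,0.318],[0,-74.3,170.3,60,0.318],[0,-74.3,170.3,80,0.318],[0,-74.3,170.3,92,0.318],[0,-74.3,170.3,92,0.318],[0,-74.3,170.3,92,0.318]]'; python3 - <<'E'
from h import *
im=imaging.get_image("scene")[:,:,::-1]; cv2.imwrite("pics/s6c.png",cv2.resize(im[190:310,240:400],None,fx=5,fy=5))
go(.6245,.0678,.0745,86.8)
E
```

```text
t: 14.52
tool_pos: [0.6251, 0.0678, 0.1095]
ee_rot: [0.001, 0.727, 0.687, 0.0]
wrist_force: [0.3, 0.4, -0.2]
finger_gap: 0.0154
t 14.57 tcp [625.1  67.8 109.6] th 86.8 gap 15.3 F [-0.6 -0.4 -1.4]
target 0.6245 0.0678 0.0745 86.8 -> shift [-0.  -0.7 35.1] turn -0.0
```

View pics/s6c.png

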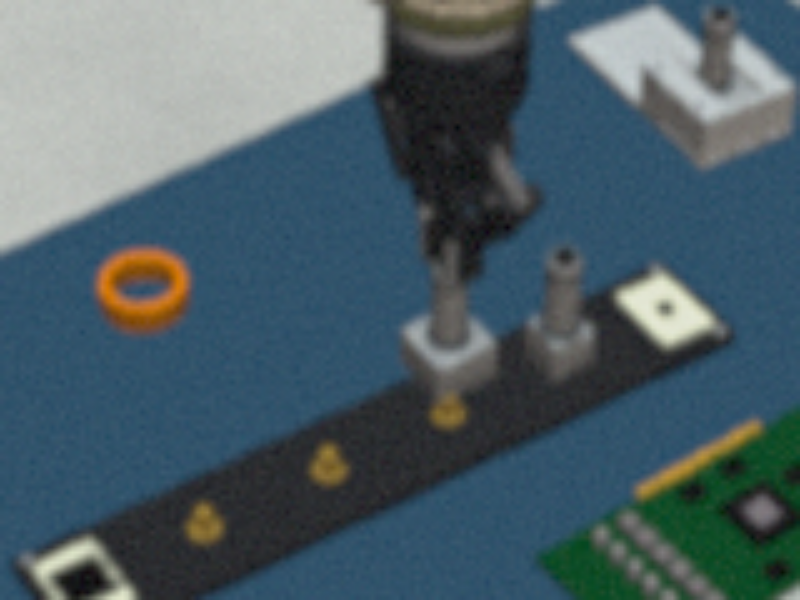

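The 38 hood hangs over peg_3 at (448,400), lined up. Lowering it.

```bash
python3 -m pendant '[[0,0,-0.7,10,0],[0,0,-0.7,20,0],[0,0,-0.7,28,0],[0,0,-0.7,32,0],[0,0,-0.7,34,0],[0,0,-0.7,35,0],[0,0,-0.7,35.5,0],[0,0,-0.7,35.5,0]]'
```

```text
t: 15.58
tool_pos: [0.6243, 0.0678, 0.0747]
ee_rot: [0.001, 0.727, 0.687, 0.001]
wrist_force: [-3.8, -0.1, 9.0]
finger_gap: 0.0155
```

```bash
python3 -m pendant '[[0,0,0,-0.7,0],[0.15,0,0,-0.7,0],[0.3,0,0,-0.7,0],[0.5,0,0,-0.7,0],[0.7,0,0,-0.7,0],[0.7,0,0,-0.7,0],[0.7,0,0,-10,0],[0.7,0,0,-40,0],[0.7,0,0,-80,0],[0.8,0,0,-110,0],[1,0,0,-126,0],[1,0,0,-126,0]]'; python3 - <<'E'
from h import *
go(.508,.3700,.2,84.8)
E
```

```text
t: 17.08
tool_pos: [0.6245, 0.0678, 0.2008]
ee_rot: [0.001, 0.727, 0.687, 0.001]
wrist_force: [-0.2, -0.1, -1.1]
finger_gap: 0.0853
t 17.07 tcp [624.5  67.8 200.8] th 86.8 gap 85.3 F [-0.2 -0.1 -1.1]
target 0.508 0.37 0.2 84.8 -> shift [ 295.2 -133.2    0.4] turn 0.035
```

```bash
python3 -m pendant '[[1,30,-14,0,0],[1,75,-34,0,0.035],[1,120,-54,0,0.035],[1,165,-75,0,0.035],[1,210,-95,0,0.035],[1,250,-113,0,0.035],[1,280,-126,20,0.035],[1,292,-132,50,0.035],[1,295.2,-133.2,70,0.035],[1,295.2,-133.2,75,0.035],[1,295.2,-133.2,75,0.035]]'; python3 - <<'E'
from h import *
for n in("scene","top"):
    im=imaging.get_image(n)[:,:,::-1]; cv2.imwrite(f"pics/{n}7.png",im)
    if n=="scene": cv2.imwrite("pics/s7c.png",cv2.resize(im[140:300,300:440],None,fx=5,fy=3.75))
go(.508,.370,.070,84.8)
E
```

```text
t: 18.45
tool_pos: [0.5077, 0.3698, 0.1241]
ee_rot: [-0.0, 0.739, 0.674, -0.0]
wrist_force: [0.2, -0.2, 0.8]
finger_gap: 0.0852
t 18.55 tcp [508.1 369.9 125. ] th 84.76 gap 84.8 F [-0.1 -0.   0. ]
target 0.508 0.37 0.07 84.8 -> shift [ 0.  -0.2 55. ] turn -0.001
```

View pics/s7c.png

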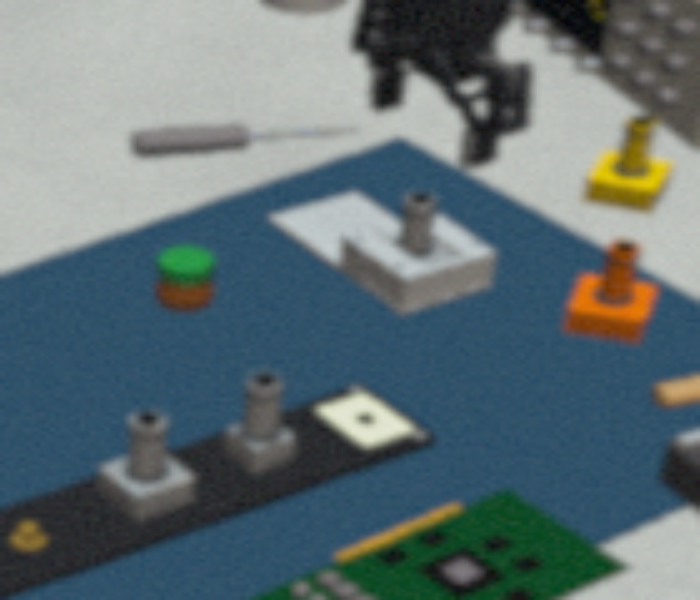

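View pics/top7.png

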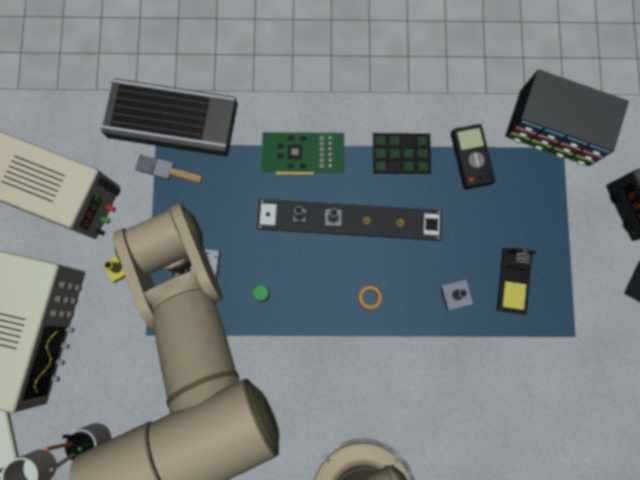

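```bash
python3 -m pendant '[[1,0,-0.2,15,0],[1,0,-0.2,35,0],[1,0,-0.2,48,0],[1,0,-0.2,55,0],[1,0,-0.2,55,0],[0,0,-0.2,55,0],[0,0,-0.2,55,0],[0,0,-0.2,55,0],[0,0,-0.2,55,0],[0,0,-0.2,55,0],[0,0,-0.2,55,0],[0,0,-0.2,55,0],[0,0,-0.2,55,0],[0,0,-0.2,54.2,0],[0,0,-0.2,53.7,0],[0,0,-0.2,53.7,0]]'; python3 - <<'E'
from h import *
p,R,th=st(); d=np.radians(-5.2)
go(p[0]-.078*np.cos(d),p[1]-.078*np.sin(d),p[2],84.8)
E
```

```text
t: 20.55
tool_pos: [0.507, 0.37, 0.07]
ee_rot: [-0.0, 0.739, 0.674, -0.001]
wrist_force: [0.8, -0.8, -1.1]
finger_gap: 0.0158
t 20.55 tcp [507. 370.  70.] th 84.79 gap 15.8 F [ 0.8 -0.8 -1.1]
t 20.55 tcp [507. 370.  70.] th 84.79 gap 15.8 F [ 0.8 -0.8 -1.1]
target 0.4293326577582006 0.37703362314378525 0.069970945965915 84.8 -> shift [ -0.  -78.    0.1] turn -0.0
```

```bash
python3 -m pendant '[[0,0,-4,0,0],[0,0,-12,0,0],[0,0,-22,0,0],[0,0,-32,0,0],[0,0,-42,0,0],[0,0,-42,0,0]]'; python3 -m pendant '[[0,0,-10,0,0],[0,0,-20,0,0],[0,0,-30,0,0],[0,0,-36,0,0],[0,0,-36,0,0],[0,0,-36,0,0]]'; python3 - <<'E'
from h import *
im=imaging.get_image("scene")[:,:,::-1]; cv2.imwrite("pics/s8c.png",cv2.resize(im[140:260,320:440],None,fx=5,fy=5))
p,R,th=st()
go(.6198,-.012,.2,86.8)
E
```

```text
t: 21.3
tool_pos: [0.4648, 0.374, 0.0706]
ee_rot: [-0.0, 0.738, 0.674, -0.0]
wrist_force: [0.6, -0.2, -1.2]
finger_gap: 0.0153
t: 22.05
tool_pos: [0.43, 0.3772, 0.0705]
ee_rot: [0.0, 0.739, 0.674, 0.0]
wrist_force: [0.1, 0.1, -1.1]
finger_gap: 0.0152
t 22.1 tcp [430.  377.1  70.4] th 84.77 gap 15.5 F [ 0.   0.1 -1. ]
t 22.1 tcp [430.  377.1  70.4] th 84.77 gap 15.5 F [ 0.   0.1 -1. ]
target 0.6198 -0.012 0.2 86.8 -> shift [-370.2  224.5 -129.6] turn -0.035
```

View pics/s8c.png

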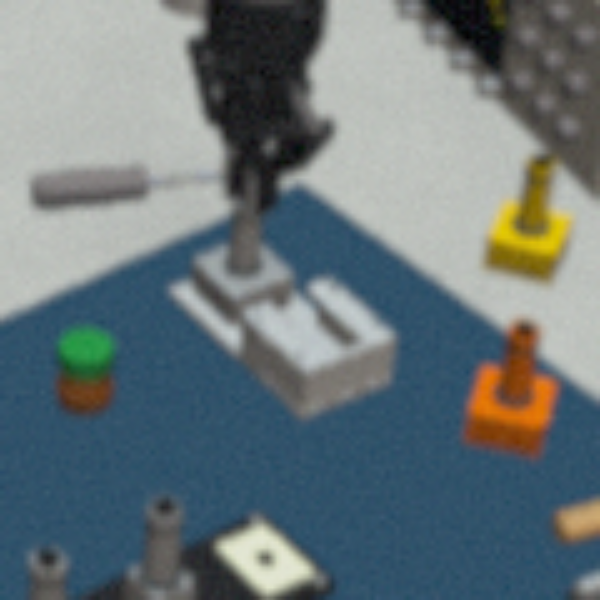

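Clear of the lips, with the hood at crop (240,275) on the apron. Lifting and carrying it to peg_2.

```bash
python3 -m pendant '[[0,0,0,-10,0],[0,0,0,-35,0],[0,0,0,-70,0],[0,0,0,-105,0],[0,0,0,-130,0],[0,-25,15,-135,-0.035],[0,-65,39,-135,-0.035],[0,-108,65,-135,-0.035],[0,-150,91,-135,-0.035],[0,-193,117,-135,-0.035],[0,-236,143,-135,-0.035],[0,-279,169,-135,-0.035],[0,-318,193,-135,-0.035],[0,-348,211,-135,-0.035],[0,-365,221,-135,-0.035],[0,-370.2,224.5,-135,-0.035],[0,-370.2,224.5,-135,-0.035],[0,-370.2,224.5,-135,-0.035]]'; python3 - <<'E'
from h import *
go(.6198,-.012,.110,86.8)
E
```

```text
t: 24.35
tool_pos: [0.6193, -0.0108, 0.2057]
ee_rot: [-0.0, 0.726, 0.688, 0.0]
wrist_force: [-1.0, 0.7, -1.3]
finger_gap: 0.0156
t 24.35 tcp [619.3 -10.8 205.7] th 86.87 gap 15.6 F [-1.   0.7 -1.3]
target 0.6198 -0.012 0.11 86.8 -> shift [-1.2  0.6 95.7] turn 0.001
```

```bash
python3 -m pendant '[[0,-1,0.4,30,0],[0,-1,0.4,60,0],[0,-1,0.4,85,0],[0,-1,0.4,96,0],[0,-1,0.4,96,0],[0,-1,0.4,96,0]]'; python3 - <<'E'
from h import *
im=imaging.get_image("scene")[:,:,::-1]; cv2.imwrite("pics/s9c.png",cv2.resize(im[190:310,240:400],None,fx=5,fy=5))
go(.6198,-.012,.0755,86.8)
E
```

```text
t: 25.1
tool_pos: [0.6205, -0.0129, 0.1106]
ee_rot: [0.001, 0.727, 0.687, 0.001]
wrist_force: [-0.5, -0.3, -0.4]
finger_gap: 0.0155
t 25.15 tcp [620.5 -12.9 110.6] th 86.8 gap 15.6 F [ 0.5  0.5 -1.5]
target 0.6198 -0.012 0.0755 86.8 -> shift [ 0.9 -0.8 35.1] turn 0.0
```

View pics/s9c.png

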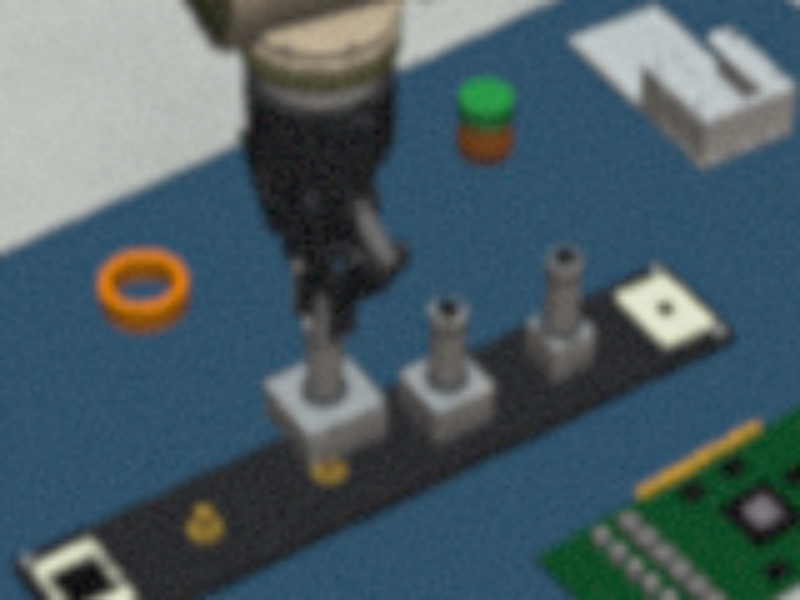

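```bash
python3 -m pendant '[[0,0.9,-0.8,10,0],[0,0.9,-0.8,20,0],[0,0.9,-0.8,28,0],[0,0.9,-0.8,32,0],[0,0.9,-0.8,34,0],[0,0.9,-0.8,34.5,0],[0,0.9,-0.8,34.5,0]]';python3 -m pendant '[[0,0,0,0.5,0],[0,0,0,1,0],[0,0,0,1,0]]'
```

```text
t: 26.02
tool_pos: [0.6194, -0.012, 0.0751]
ee_rot: [0.0, 0.727, 0.687, 0.0]
wrist_force: [0.1, -0.3, -0.9]
finger_gap: 0.0159
t: 26.4
tool_pos: [0.6196, -0.0121, 0.0745]
ee_rot: [0.001, 0.727, 0.687, 0.0]
wrist_force: [1.1, -0.1, 4.2]
finger_gap: 0.0158
```

Contact. Releasing, then heading for the 58.

```bash
python3 -m pendant '[[0,0,0,-0.2,0],[0.15,0,0,-0.4,0],[0.3,0,0,-0.4,0],[0.5,0,0,-0.4,0],[0.7,0,0,-0.4,0],[0.7,0,0,-0.4,0],[0.7,0,0,-10,0],[0.7,0,0,-40,0],[0.7,0,0,-80,0],[0.8,0,0,-110,0],[1,0,0,-126,0],[1,0,0,-126,0]]'; python3 - <<'E'
from h import *
go(.445,-.2200,.2,103.7)
E
```

```text
t: 27.9
tool_pos: [0.6197, -0.012, 0.2017]
ee_rot: [0.001, 0.727, 0.687, 0.001]
wrist_force: [1.0, -0.2, -0.4]
finger_gap: 0.0855
t 27.9 tcp [619.7 -12.  201.7] th 86.8 gap 85.5 F [ 1.  -0.2 -0.4]
target 0.445 -0.22 0.2 103.7 -> shift [-217.4 -162.8    1.2] turn -0.295
```

```bash
python3 -m pendant '[[1,-20,-15,0,-0.05],[1,-60,-45,0,-0.12],[1,-100,-75,0,-0.2],[1,-140,-105,0,-0.295],[1,-175,-131,0,-0.295],[1,-205,-153,20,-0.295],[1,-217.4,-162.8,50,-0.295],[1,-217.4,-162.8,75,-0.295],[1,-217.4,-162.8,75,-0.295],[1,-217.4,-162.8,75,-0.295]]'; python3 - <<'E'
from h import *
im=imaging.get_image("scene")[:,:,::-1]; cv2.imwrite("pics/s10c.png",cv2.resize(im[180:340,170:350],None,fx=4,fy=3.75))
go(.445,-.2200,.064,103.7)
E
```

```text
t: 29.15
tool_pos: [0.4449, -0.22, 0.1256]
ee_rot: [0.0, 0.618, 0.786, -0.0]
wrist_force: [-0.4, -0.2, 0.8]
finger_gap: 0.0858
t 29.2 tcp [ 445.  -220.   125.8] th 103.72 gap 85.7 F [-0.8 -0.9  0.6]
target 0.445 -0.22 0.064 103.7 -> shift [ 0.1 -0.1 61.8] turn 0.0
```

View pics/s10c.png

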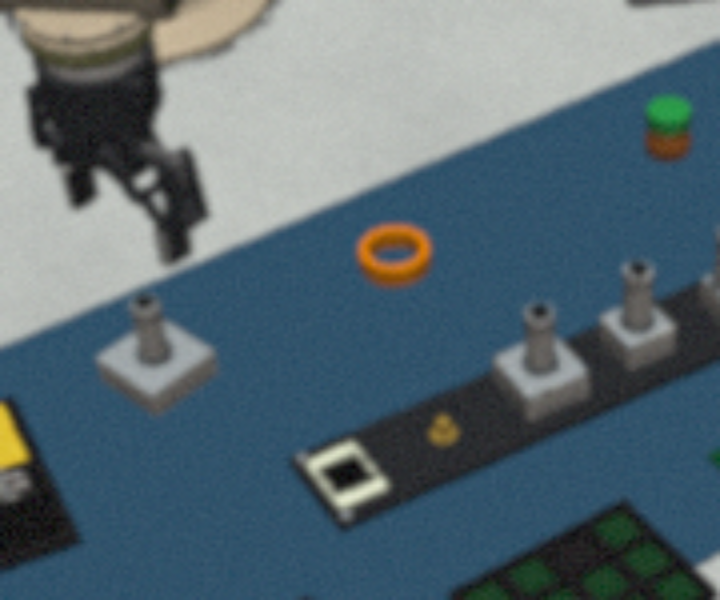

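The 48 stands on peg_2 at crop (540,370). The gripper is above the 58 at crop (148,330). Gripping and lifting.

```bash
python3 -m pendant '[[1,0,0,20,0],[1,0,0,45,0],[1,0,0,57,0],[1,0,0,61.8,0],[1,0,0,61.8,0],[0,0,0,61.8,0],[0,0,0,61.8,0],[0,0,0,61.8,0],[0,0,0,61.8,0],[0,0,0,61.8,0],[0,0,0,61.8,0],[0,0,0,61.8,0],[0,0,0,52,0],[0,0,0,22,0],[0,0,0,-13,0],[0,0,0,-48,0],[0,0,0,-68,0],[0,0,0,-74,0],[0,0,0,-74,0]]'; python3 - <<'E'
from h import *
go(.6155,-.0912,.2,86.8)
E
```

```text
t: 31.58
tool_pos: [0.4442, -0.2198, 0.1985]
ee_rot: [-0.0, 0.618, 0.786, -0.0]
wrist_force: [-0.4, 0.4, -1.1]
finger_gap: 0.0157
t 31.57 tcp [ 444.2 -219.8  198.5] th 103.69 gap 15.7 F [-0.4  0.4 -1.1]
target 0.6155 -0.0912 0.2 86.8 -> shift [ 84.4 196.8  -1.6] turn 0.295
```

```bash
python3 -m pendant '[[0,9,20,0,0.05],[0,24,55,0,0.12],[0,41,95,0,0.18],[0,57,133,0,0.25],[0,71,166,0,0.295],[0,80,187,0,0.295],[0,84.4,196.8,0,0.295],[0,84.4,196.8,0,0.295],[0,84.4,196.8,30,0.295],[0,84.4,196.8,60,0.295],[0,84.4,196.8,80,0.295],[0,84.4,196.8,90,0.295],[0,84.4,196.8,90,0.295],[0,84.4,196.8,90,0.295]]'; python3 - <<'E'
from h import *
im=imaging.get_image("scene")[:,:,::-1]; cv2.imwrite("pics/s11c.png",cv2.resize(im[200:320,220:380],None,fx=5,fy=5))
go(.6155,-.0912,.0745,86.8)
E
```

```text
t: 33.33
tool_pos: [0.616, -0.0917, 0.1099]
ee_rot: [0.001, 0.727, 0.687, 0.0]
wrist_force: [0.4, -0.1, -0.9]
finger_gap: 0.0163
t 33.38 tcp [616.1 -91.6 109.9] th 86.78 gap 15.7 F [-0.8  0.4 -1.3]
target 0.6155 -0.0912 0.0745 86.8 -> shift [ 0.4 -0.7 35.4] turn -0.0
```

View pics/s11c.png

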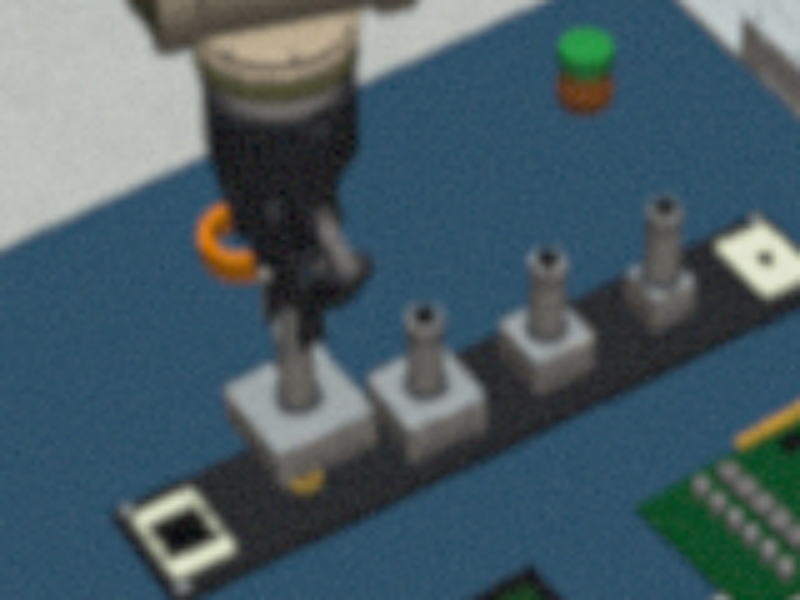

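```bash
python3 -c "
from h import *
for z in(.01,.02,.071,.125): print(z,(proj('scene',(.616,-.0916,z))-[220,200])*5+2)"
```

```text
0.01 [302.77627596 471.95366553]
0.02 [301.99595225 459.72757164]
0.071 [297.90879031 395.53195477]
0.125 [293.37598095 324.02401603]
```

Offset agrees with perspective, with about 1.5 mm left over. Lowering.

```bash
python3 -m pendant '[[0,0.9,-0.3,10,0],[0,0.9,-0.3,20,0],[0,0.9,-0.3,28,0],[0,0.9,-0.3,32,0],[0,0.9,-0.3,34.5,0],[0,0.9,-0.3,35,0],[0,0.9,-0.3,35,0]]';python3 -m pendant '[[0,0,0,0.5,0],[0,0,0,1,0],[0,0,0,1,0]]'
```

```text
t: 34.25
tool_pos: [0.6156, -0.0905, 0.0741]
ee_rot: [0.0, 0.727, 0.687, 0.0]
wrist_force: [0.3, 0.0, -1.0]
finger_gap: 0.0157
t: 34.62
tool_pos: [0.6159, -0.0905, 0.0735]
ee_rot: [0.001, 0.727, 0.687, 0.0]
wrist_force: [-0.2, 0.1, 2.4]
finger_gap: 0.016
```

```bash
python3 -m pendant '[[0,0,0,0.1,0],[0.15,0,0,0.1,0],[0.3,0,0,0,0],[0.5,0,0,0,0],[0.7,0,0,0,0],[0.7,0,0,0,0],[0.7,0,0,-10,0],[0.7,0,0,-40,0],[0.7,0,0,-80,0],[0.8,0,0,-120,0],[1,0,-20,-150,0],[1,0,-70,-150,0],[1,0,-130,-150,0],[1,0,-190,-150,0],[1,0,-230,-150,0],[1,-50,-230,-150,0],[1,-110,-230,-150,0],[1,-160,-230,-150,0],[1,-170,-230,-150,0],[1,-170,-230,-150,0]]'; python3 - <<'E'
from h import *
for n,(x,y,w,h) in {"scene":(230,190,160,120),"top":(250,180,200,75)}.items():
    im=imaging.get_image(n)[:,:,::-1]; cv2.imwrite(f"pics/{n}_f.png",im)
    f=5 if n=="scene" else 4
    cv2.imwrite(f"pics/{n}_fc.png",cv2.resize(im[y:y+h,x:x+w],None,fx=f,fy=f,interpolation=cv2.INTER_CUBIC))
st()
for k,(x,y) in {1:(.6155,-.0912),2:(.6198,-.012),3:(.6245,.0678),4:(.629,.1473)}.items(): print(k,*[(proj('top',(x,y,z))-[250,180])*4+1.5 for z in(.036,.09)],(proj('scene',(x,y,.09))-[230,190])*5+2)
E
```

```text
t: 37.12
tool_pos: [0.3763, -0.2471, 0.2232]
ee_rot: [-0.0, 0.727, 0.687, 0.0]
wrist_force: [-0.9, 0.9, -1.0]
finger_gap: 0.0852
t 37.23 tcp [ 376.4 -246.1  223.2] th 86.85 gap 85.3 F [0.9 1.2 0.4]
1 [605.54783694 163.6966577 ] [619.28070079 145.30758109] [246.4558258 419.9194271]
2 [469.90157422 155.65982414] [478.05275586 136.93647658] [374.25368876 362.23666864]
3 [333.17939025 146.9409304 ] [335.70246588 127.8558457 ] [497.92554026 306.94690576]
4 [196.92907498 138.55855863] [193.84175284 119.12500328] [615.68007115 254.00796824]
```

View pics/scene_fc.png

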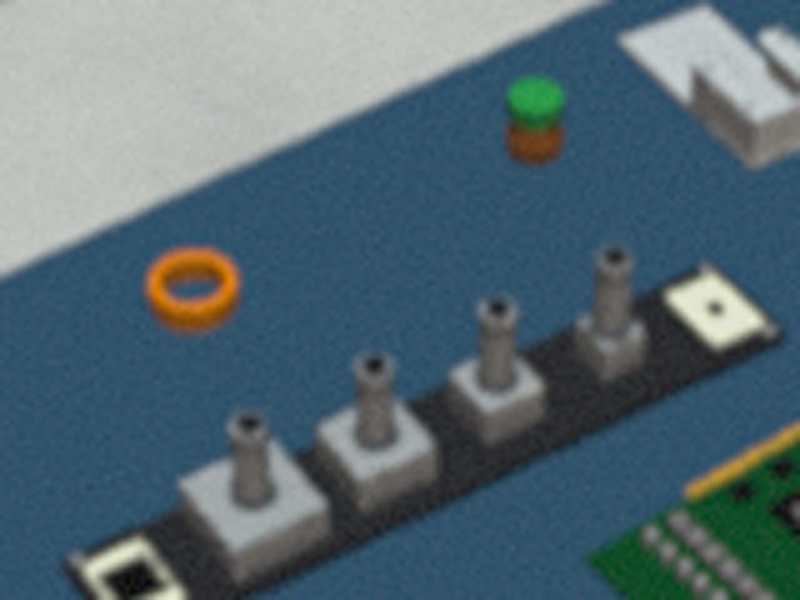

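View pics/top_fc.png

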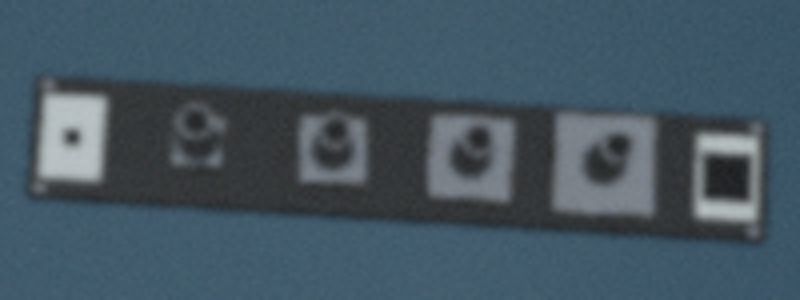

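View pics/top_f.png

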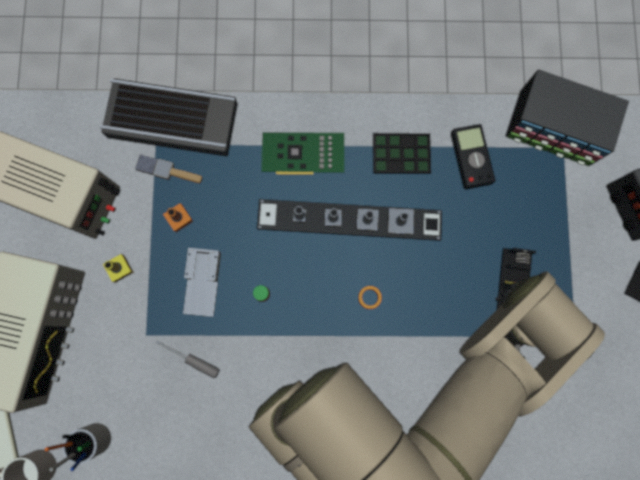

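All four stand upright and in order. The neck tops at crop (618,144), (480,138), (336,130) and (195,122) are each within about 3 crop px (1.6 mm) of prediction. Handing in.

```bash
python3 -c "
from station import job
print(job.close_job())"
```

```text
the job is handed in; nothing more can be done
None
```

The four nozzles are on the rack in size order and released: 28 on peg_4 at the small-square end, 38 on peg_3, 48 on peg_2 and 58 on peg_1. I slid the 48 about 77 mm level out of the dock's open end before lifting it. I handed the job in at 37 s of the 112 s limit.

- **Final pictures:** all four stand upright, and in the top view each neck top is within about 2 mm of where it should be for its peg. The gripper is open and clear, and nothing else was disturbed.
- **Forces:** the highest wrist force I read was about 12 N, when pressing the 28 on to the rack. I read the force only at the end of each move.
- **Disagreements:**
  - The gripper read a 15–16 mm opening on the 20 mm necks, but every grip held.
  - The heights I measured came out 2–3 mm below the stated ones for the neck tops, and up to 8 mm below for the peg tops. I set the grip and lowering heights from the text's figures, and contact force on lowering confirmed them.
  - Just before I lowered the 58, the picture put peg_1 about 1.5 mm from my estimate, and I shifted by about 1 mm to suit.

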